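# Press a blister card in the bench card press

### The arm

A 7-joint arm with a two-finger parallel gripper is mounted at the origin on the work surface. World frame = base frame: x ahead of the robot, y to its left, z up, the work surface at z = 0. Lengths are in mm, angles in degrees, forces in N, time in s.
With the tool pointing down it reaches from about 425 to 875 mm from the base axis. Payload 8.4 kg.
Tool frame: the origin (TCP) lies between the finger pads; the fingertips stand 22 mm ahead of it and the grasp point (between the pads) lies 3 mm ahead of it; z points along the fingers, x is the direction in which the jaws open and shut, and the axes are right-handed (so a half turn about z gives the same grasp; the last joint's range is limited). The gripper opens to 85 mm and grips with 20 to 120 N. Pads are 22 mm wide; open, the fingers measure 114 mm over their backs; the gripper's body (76 mm by 85 mm) begins 54 mm behind the grasp point. The pads swing forward as they close: fully open they stand 13 mm farther back than shut.
Start: joints at [57.743, 19.091, 2.286, 83.961, -0.768, 76.965, -3.352], TCP at [290.752, -581.316, 253.308] pointing down, gripper open.
Joint ranges: [-147.57, 147.57], [-21.85, 119.76], [-74.77, 79.35], [14.55, 137.4], [-85.83, 265.84], [4.83, 119.75], [-152.11, 152.11]. Speed limits (degrees/s): [127.2, 127.2, 159.86, 159.86, 180, 180, 180].

### API

Orientations are given as a 3x3 rotation matrix whose columns are the frame's x, y, z axes.
In Python, from cell import manip, eyes gives the robot as it stands.
- The arm moves only by the tool move_arm, never from a script. Its argument "increments" is one flat list of numbers, 5 for each row, row after row: the opening, from 0 (shut) to 1 (fully open), then the shift along the world's x, y, z in m, then the turn about the world's z in rad. In form: [hand, tx, ty, tz, yaw, hand, tx, ty, tz, yaw, ...]. A call has 1 to 12 rows; each row is the pose to reach, as a shift and turn from the pose measured when the call began; what a row does not reach only later rows make up. A row lasts 1/10 s, in which the tool goes at most 50 mm and 8.59 degrees, less where a joint would pass 70% of its speed; a pose out of reach is approached as far as the arm can. A call with a gripper value outside its range is refused whole. The fingers move at their own pace and stop on an object; "grip_force" is the grip in N (left out, the last holds). Time passes only in rows, so rows that repeat a pose let the fingers close. It gives the time, the measured TCP pose, the force and the opening at its end, in the units of the state.
- manip.get_state(): the state, without advancing time (a new reading comes with each control period).
- eyes.camera(name): name is "scene" or "top" or "wrist"; returns a dict with "color" (400x640x3 uint8, red, green, blue), "intrinsics" (3x3 intrinsics, pixels), "k1" (the pictures are not rectified: a ray, as slopes to the right and down, at radius r is drawn at 1 + k1 r^2 times it, then the intrinsics apply), "R" (3x3) and "t" (3): a world point X has camera coordinates R X + t. Camera axes: x right, y down, z forward; pixel columns grow to the right and rows downward; lengths in mm; the calibration is good to about 2 mm. A picture is of the moment at which its call begins. There is no depth.
- manip.job_done(): hands the job in, once; it reports no verdict.
The state is a dict: "time": time; "joint_positions": joint angles; "qd": joint speeds; "tau": joint torques, N m; "position": TCP position; "eef_rot": TCP orientation; "ft_force": force on the tool from outside, world axes, zero at the start; "torque": the same for the moment, N m; "finger_gap": finger opening in mm.
Only numpy, scipy, OpenCV 4.12 (cv2) and the standard library are available. Lean on these libraries where they do the work, as an engineer would, in place of code of your own. Each camera call takes 0.05 s, during which the arm holds its last target. There are 200 camera calls.

### The job

Seal the blister card that lies in the jig tray: with the push stick, never your fingers, press the tray square against the fence of the card press, then feed it along the fence under the press plate until it is home against the end stop. Lay the stick back down on the bench. Then turn the thumbscrew knob clockwise to bring the plate down, stop as soon as its drag clutch first slips, and leave the press tightened; do not disturb the bottle, the carton or the pill cup.

Things in the scene. Friction and masses are not known exactly. Their poses are not given: they have to be found in the camera images.
- home (a point): Fixed point in the card press: where the tray's centre lies when home, under the screw, 37 mm above the bench. Axes: y = feed direction (to the end stop), x = across the lane to the fence, z up. Bed top 26 mm above the bench, flat, from y -280 to +90 mm, x -75 to +60 mm (x +-95 for y over -60). End stop face at y +55 mm, 16 mm high.
- fence (a point): Point on the face of the fence, an aluminium rail, at home's x +42 mm, y -170 mm, at bed height; same axes as home. The rail runs along y from 100 mm before to 235 mm past this point, 10 mm thick, 14 mm high above the bed. The other side of the lane is open.
- bridge (a point): Middle of the top of the press bridge, on the screw's axis, 120 mm above the bench; same axes as home. The bridge is x +-92, y +-25 mm, its underside 94 mm above the bench, on two pillars of radius 10 mm at x +-72 mm (their nuts stand 8 mm above the bridge).
- tray_center (a point): Centre (half-way up) of the loose aluminium jig tray with a white blister card in its top: 84 mm (x) by 110 mm (y) by 22 mm high, 0.3 to 0.52 kg. Its y points to its leading end, within 0.12 rad of home's y at the start. It starts on the bed ahead of the press, the middle of its side 10 to 22 mm off the fence. Touch it only with the stick.
- notch (a point): Middle of the mouth of the push notch in the tray's trailing end (tray's y -55 mm), half-way up; tray's axes. The notch is 30 mm wide here and 14 mm deep, narrowing to 10 mm, through the full height; the stick's nose beds in it until its tip is 14 mm in.
- stick_grip (a point): Middle of the grip of the loose grey plastic push stick (0.12 kg), 40 mm above its underside. x points along the stick to the nose, z up; it stands on the bench at the start. The grip is an upright slab 72 mm long (x), 14 mm thick (y), from 12 to 60 mm above the underside.
- stick_nose (a point): Tip of the push stick's round nose (radius 9 mm), 6 mm above its underside, 130 mm ahead of stick_grip along x. The straight bar behind it is 18 mm wide and 12 mm high and runs back 180 mm, under the grip.
- push_stick: The same push stick, seen as a whole; origin on its underside below stick_grip, same axes.
- tray: The same tray, seen as a whole; origin at the centre of its underside, same axes.
- plate_face (a point): Centre of the underside of the press plate (80 mm in x by 100 mm in y, rubber-faced), on the screw's axis. At the start it is 50.5 to 52.9 mm above the bench, 2.5 to 4.9 mm above a tray on the bed. It moves only with the screw.
- plate: The press plate with the screw and knob that it carries: origin at plate_face.
- knob_grip (a point): Point to grip the black ribbed round thumbscrew knob: on its vertical axis, 24 mm above its underside; 44 mm in diameter, 34 mm high, top 10 mm above this point. 1 mm under the knob is an aluminium collar, 60 mm in diameter, 6 mm thick, fixed to the screw. Knob, collar and plate come down together.
- spindle (a joint): Angle of the screw, rad, growing as it turns clockwise seen from above; the plate comes down 12 mm a turn (1.91 mm per rad), and the screw stays where it is left. At the start 1.6 to 2.9; the plate meets a tray at about 4.2. Turning it freely takes 0.06 N m.
- knob (a joint): Angle by which the knob has slipped on the screw in its drag clutch, rad, clockwise positive; stays 0 while both turn together. Once the plate presses hard enough (0.15 N m at the knob) the screw stands still and this grows: the white line on the knob leaves the black line on the collar, in line at the start. More than 1.0 rad of slip is too much.
- syrup: Bystander: amber medicine bottle with a white cap, 54 mm in diameter, 95 mm high; origin at the centre of its base.
- carton: Bystander: white medicine carton with a green band, 45 by 95 by 60 mm; origin at the centre of its base.
- pill_cup: Bystander: small white pill cup, 42 mm wide, 34 mm high; origin at the centre of its base.
Mind the look-alikes: they are no part of the job. Of the things shaped like the push_stick, the grey one is meant.

How it is judged:
By the outcome, as a careful person would: the job done as asked, in the order asked, and still so for the second after the job is handed in, with the robot touching nothing.
It also fails if it takes over 72 s, if anything falls off the work surface, if the arm or the gripper's body presses on something with over 40 N, if the wrist force passes 120 N, or if a joint passes its speed limit or range.

## Working session

There is one attempt and no reset: what is moved stays moved. The work goes in short steps, Python scripts to look and compute and a tool call to move; the robot and the scene stay as the last step left them, time stands still between calls to the robot, and variables do not carry over. Pictures are saved under pics/ and viewed, about 8 in all and at most 12, crops included, and the job is handed in when it is done.

Besides the shell and the picture viewer there is one more tool, called after "Request:" by a JSON object that holds its "op" and its "data", one argument or row to a line. move_arm: Moves the arm, as the interface text tells. Its arguments: {"type":"object","properties":{"increments":{"type":"array","items":{"type":"number"}},"grip_force":{"type":"number"}},"required":["increments"]}

```bash
ls; mkdir -p pics; cat > h.py <<'E'
import numpy as np, cv2
from cell import manip, eyes
def shot(name,fn=None):
    c=eyes.camera(name)
    if fn: cv2.imwrite('pics/'+fn,c['color'][:,:,::-1])
    return c
def ray(c,u,v):
    K=np.array(c['intrinsics']);d=np.array([(u-K[0,2])/K[0,0],(v-K[1,2])/K[1,1]])
    s=d.copy()
    for _ in range(20): s=d/(1+c['k1']*(s@s))
    R=np.array(c['R']);t=np.array(c['t'])
    return -R.T@t, R.T@np.array([s[0],s[1],1])
def onz(c,u,v,z):
    o,d=ray(c,u,v); return o+d*(z-o[2])/d[2]
def proj(c,X):
    p=np.array(c['R'])@np.array(X)+np.array(c['t']);s=p[:2]/p[2];s=s*(1+c['k1']*(s@s));K=np.array(c['intrinsics'])
    return K[0,0]*s[0]+K[0,2],K[1,1]*s[1]+K[1,2]
E
python3 - <<'E'
from h import *
s=manip.get_state();print({k:np.round(v,2).tolist() for k,v in s.items()})
for n in('scene','top','wrist'):
    c=shot(n,n+'0.png');print(n,np.round(-np.array(c['R']).T@c['t']),c['k1'],np.round(c['intrinsics'],1).tolist(),np.round(c['R'],2).tolist())
    np.savez('pics/'+n+'0.npz',**c)
E
```

```text
pics
{'time': 0.0, 'joint_positions': [57.74, 19.13, 2.28, 84.01, -0.77, 76.96, -3.35], 'qd': [0.08, -0.06, -0.04, -0.07, -0.05, 0.02, -0.09], 'tau': [-0.0, -65.86, 1.37, -40.56, 0.02, 0.01, 0.0], 'position': [290.59, -580.98, 252.41], 'eef_rot': [[0.45, -0.89, -0.0], [-0.89, -0.45, 0.0], [-0.0, 0.0, -1.0]], 'ft_force': [0.45, 0.12, -0.11], 'torque': [-0.01, 0.0, -0.0], 'finger_gap': 85.67}
scene [1265. -430.  630.] -0.07820088832168691 [[383.7, 0.0, 318.9], [0.0, 383.7, 195.9], [0.0, 0.0, 1.0]] [[0.38, 0.92, 0.02], [0.52, -0.2, -0.83], [-0.76, 0.33, -0.56]]
top [ 439. -102.  922.] -0.03108462107595258 [[377.8, 0.0, 308.7], [0.0, 377.8, 198.8], [0.0, 0.0, 1.0]] [[0.0, -1.0, -0.0], [-0.98, -0.0, -0.18], [0.18, 0.01, -0.98]]
wrist [ 349. -552.  372.] 0.006665484956264832 [[283.4, 0.0, 318.8], [0.0, 283.4, 203.7], [0.0, 0.0, 1.0]] [[0.45, -0.89, -0.0], [-0.86, -0.43, 0.26], [-0.23, -0.11, -0.97]]
```

View pics/top0.png

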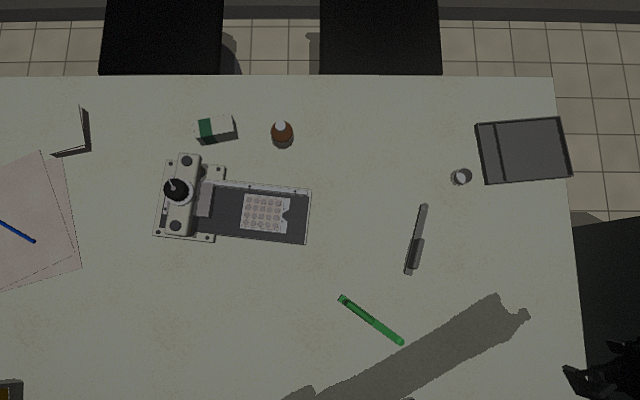

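View pics/scene0.png

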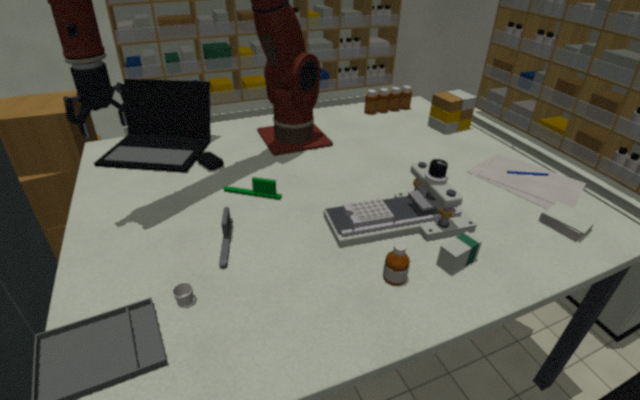

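Top view: press at (160-310,150-245) with feed direction to image left (world +y) and the rail along its upper edge (world +x side). The tray with card is at (265,213), notch at (288,215). The grey stick runs (408,272)-(424,205), nose up; the green one is the look-alike. The bottle is at (282,132), carton (215,128), cup (460,177).

```bash
python3 - <<'E'
from h import *
im=cv2.imread('pics/top0.png')
cv2.imwrite('pics/c1.png',cv2.convertScaleAbs(cv2.resize(im[140:280,145:435],None,fx=2.75,fy=2.75,interpolation=cv2.INTER_CUBIC),alpha=1.6))
E
```

```text
(no output)
```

View pics/c1.png

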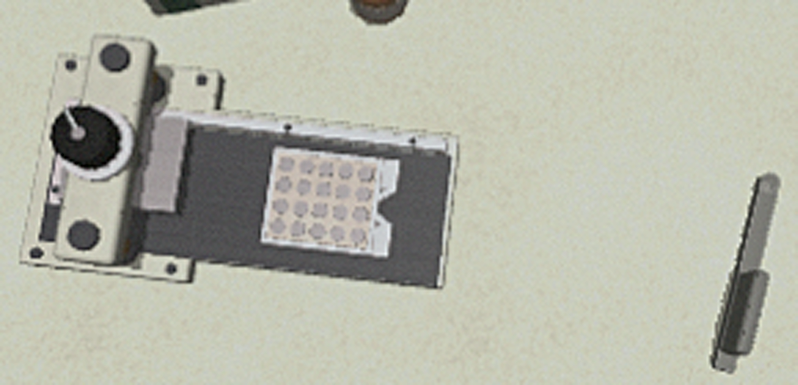

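Crop: nuts at (115,57), (83,235); bed near corners (458,133), (440,287); tray corners (275,147), (398,160), (387,256), (262,242); stick nose tip (769,173), tail (722,370), grip top (738-768,270-353).

```bash
python3 - <<'E'
from h import *
c=dict(np.load('pics/top0.npz'));c['k1']=float(c['k1'])
P=lambda x,y,z:onz(c,145+x/2.75,140+y/2.75,z)[:2]
n1,n2=P(115,57,128),P(83,235,128);b1,b2=P(458,133,26),P(440,287,26)
print('nuts',n1,n2,np.linalg.norm(n1-n2),'mid',(n1+n2)/2,'bed',b1,b2,np.linalg.norm(b1-b2))
ex=n1-n2;print('xaxis deg nuts',np.degrees(np.arctan2(ex[1],ex[0])),'bed',np.degrees(np.arctan2(*(b1-b2)[::-1])))
T=[P(*p,48) for p in[(275,147),(398,160),(387,256),(262,242)]]
print('tray',np.round(T,1).tolist(),np.mean(T,0));print([np.linalg.norm(T[i]-T[(i+1)%4]) for i in range(4)])
no,ta=P(769,173,12),P(722,370,12)
g=np.mean([P(747,272,60),P(769,275,60),P(743,355,60),P(720,350,60)],0);print('nose',no,'tail',ta,np.linalg.norm(no-ta),np.degrees(np.arctan2(*(no-ta)[::-1])),'grip',g)
h=onz(c,282,125,95);print('syrup',h,'carton',onz(c,215,125,60),'cup',onz(c,460,174,34))
E
```

```text
nuts [669.06539135 169.03289661] [526.74857601 184.87853874] 143.19623005275264 mid [597.90698368 176.95571768] bed [ 629.89078965 -104.44582988] [494.72085025 -89.4557671 ] 135.9985827040226
xaxis deg nuts -6.35318081455763 bed -6.328124493478124
tray [[612.3, 52.8], [601.4, -53.1], [519.1, -45.0], [530.4, 61.0]] [565.82703506   3.92308818]
[np.float64(106.46970101656431), np.float64(82.65844525048787), np.float64(106.52397430949489), np.float64(82.29738546059492)]
nose [ 597.6150083  -381.57752248] tail [ 425.27259966 -332.54527901] 179.1816584231961 -15.88130739316346 grip [ 472.38893874 -341.12064818]
syrup [764.79316345 -35.42335988  95.        ] carton [778.38499457 129.55132724  60.        ] cup [ 665.36998079 -464.83119267   34.        ]
```

Sizes agree (nuts 143 mm, bed 136, stick 179), so next I'll hover over the stick.

Request:
{"op": "move_arm", "data": {
  "increments": [1,0.03,0.04,0,-0.12,1,0.06,0.08,0,-0.25,1,0.09,0.12,0,-0.37,1,0.12,0.16,0,-0.5,1,0.15,0.2,-0.02,-0.62,1,0.17,0.225,-0.03,-0.74,1,0.182,0.237,-0.04,-0.74,1,0.182,0.237,-0.04,-0.74,1,0.182,0.237,-0.04,-0.74]
}}

```text
time: 1.05
position: [472.1, -344.5, 212.5]
eef_rot: [[-0.272, -0.962, -0.001], [-0.962, 0.272, 0.001], [-0.001, 0.001, -1.0]]
ft_force: [0.0, -0.7, 0.4]
finger_gap: 85.6
```

```bash
python3 - <<'E'
from h import *
s=manip.get_state();print(s['time'],s['position'],np.round(s['eef_rot'],3).tolist(),np.round(s['joint_positions'],1))
c=shot('wrist','w1.png');np.savez('pics/w1.npz',**c)
E
```

```text
1.05 [ 472.13629179 -344.50557188  212.53407006] [[-0.272, -0.962, -0.001], [-0.962, 0.272, 0.001], [-0.001, 0.001, -1.0]] [ 34.2  13.1  -2.9  96.3   0.7  70.6 -74.6]
```

View pics/w1.png

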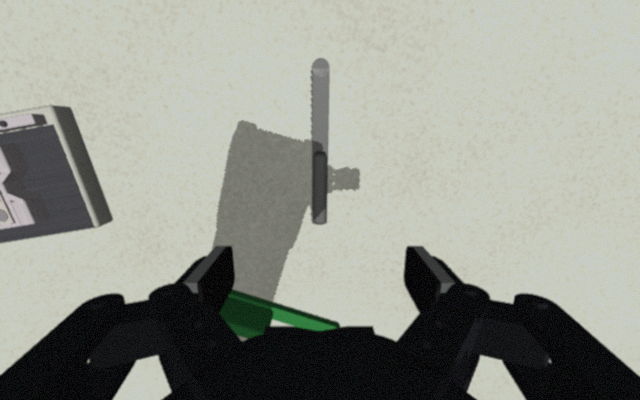

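Wrist view: the stick is aligned with the hand (nose tip (320,58), tail (319,223), grip slab (313-327,150-218)). The bed corner is at left.

```bash
python3 - <<'E'
from h import *
c=dict(np.load('pics/w1.npz'));c['k1']=float(c['k1'])
n,t=onz(c,320,58,6),onz(c,319,223,6);n=onz(c,320,58.5,8)
e=(n-t)/np.linalg.norm(n-t);print(n,t,np.linalg.norm(n-t),np.degrees(np.arctan2(e[1],e[0])),n-130*e)
print('grip ends',onz(c,320,151,60),onz(c,320,214,60))
E
```

```text
[ 601.89092093 -381.46186838    8.        ] [ 427.94546988 -331.18588652    6.        ] 181.07648741147128 -16.121040794800788 [ 477.01049631 -345.36730009    6.56414268]
grip ends [ 514.60622548 -356.7335954    60.        ] [ 454.58763147 -339.81899504   60.        ]
```

Request:
{"op": "move_arm", "data": {
  "increments": [1,0.0045,-0.001,-0.04,0,1,0.0045,-0.001,-0.08,0,1,0.0045,-0.001,-0.12,0,1,0.0045,-0.001,-0.15,0,1,0.0045,-0.001,-0.168,0,1,0.0045,-0.001,-0.168,0,0,0.0045,-0.001,-0.168,0,0,0.0045,-0.001,-0.168,0,0,0.0045,-0.001,-0.168,0,0,0.0045,-0.001,-0.168,0,0,0.0045,-0.001,-0.168,0,0,0.0045,-0.001,-0.168,0],
  "grip_force": 70
}}

```text
time: 2.3
position: [476.6, -346.6, 45.6]
eef_rot: [[-0.274, -0.962, 0.001], [-0.962, 0.274, -0.0], [-0.0, -0.001, -1.0]]
ft_force: [-0.5, -0.1, 5.6]
finger_gap: 13.1
```

Gripped. I'll lift, turn the nose to the feed direction, and move beside the tray on the open side.

Request:
{"op": "move_arm", "data": {
  "increments": [0,0,0,0.04,0,0,0,0,0.08,0.1,0,0,0.01,0.1,0.245,0,0,0.04,0.1,0.39,0,0,0.07,0.1,0.535,0,0,0.1,0.1,0.68,0,0,0.13,0.1,0.825,0,0,0.16,0.1,0.97,0,0,0.19,0.1,1.115,0,0,0.22,0.1,1.26,0,0,0.24,0.1,1.405,0,0,0.25,0.1,1.55]
}}

```text
time: 3.5
position: [476.4, -94.3, 145.6]
eef_rot: [[0.958, -0.285, -0.0], [-0.285, -0.958, 0.001], [-0.001, -0.001, -1.0]]
ft_force: [0.2, -0.9, -1.7]
finger_gap: 13.3
```

Request:
{"op": "move_arm", "data": {
  "increments": [0,0,0.02,0,0.12,0,0,0.03,0,0.19,0,0,0.03,0,0.19,0,0,0.03,0,0.19]
}}

```text
time: 3.9
position: [476.2, -64.7, 145.4]
eef_rot: [[0.995, -0.101, -0.001], [-0.101, -0.995, 0.001], [-0.001, -0.001, -1.0]]
ft_force: [0.5, -0.3, -1.1]
finger_gap: 13.2
```

```bash
python3 - <<'E'
from h import *
s=manip.get_state();print(s['time'],s['position'],np.round(s['eef_rot'],3).tolist(),np.round(s['joint_positions'],1),s['ft_force'])
c=shot('wrist','w2.png');np.savez('pics/w2.npz',**c)
E
```

```text
3.9 [476.2415213  -64.73234062 145.42086751] [[0.995, -0.101, -0.001], [-0.101, -0.995, 0.001], [-0.001, -0.001, -1.0]] [ 26.    6.2 -24.7 113.4   2.9  61.   -5.8] [ 0.45768964 -0.28849756 -1.09204688]
```

View pics/w2.png

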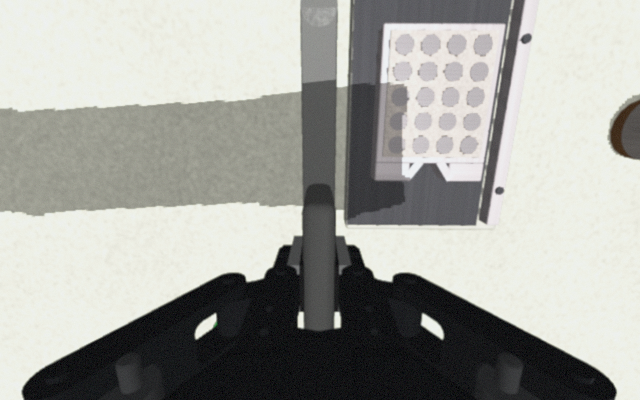

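Wrist view: nose at (320,10); tray near-end corners about (377,180) and (481,180), notch mouth around (428,180). Rail screws at (526,38) and (499,190), near bed corner (346,224).

```bash
python3 - <<'E'
from h import *
c=dict(np.load('pics/w2.npz'));c['k1']=float(c['k1'])
f=lambda u,v,z:np.round(onz(c,u,v,z)[:2],1)
print('screws',f(526,38,40),f(499,190,40));a=f(526,38,40)-f(499,190,40);print(np.degrees(np.arctan2(a[1],a[0])))
print('tray near',f(377,180,48),f(481,180,48),'far left',f(385,24,48),f(505,24,48))
print('nose',f(320,1,109),'bed',f(346,226,26),f(487,226,26))
g=cv2.cvtColor(cv2.imread('pics/w2.png'),cv2.COLOR_BGR2GRAY)
for v in (60,120,165,210): print(v,g[v,360:400:2].tolist(),'|',list(range(470,530,2))[0],g[v,470:530:2].tolist())
E
```

```text
screws [635.4  46.9] [623.4 -62.4]
83.73461439152531
tray near [524.2 -42.5] [604.2 -50.7] far left [534.7  63.8] [615.2  55.3]
nose [489.8  58.9] bed [498.8 -85.6] [623.5 -98.2]
60 [99, 101, 102, 102, 100, 98, 97, 98, 83, 76, 92, 209, 239, 241, 217, 234, 234, 231, 235, 238] | 470 [231, 230, 228, 230, 230, 228, 230, 232, 234, 234, 232, 232, 232, 227, 228, 124, 183, 135, 80, 86, 84, 83, 160, 231, 237, 235, 232, 229, 231, 231]
120 [62, 65, 63, 60, 66, 60, 60, 74, 79, 116, 158, 160, 141, 149, 149, 131, 124, 122, 123, 127] | 470 [186, 185, 184, 188, 186, 199, 230, 229, 230, 232, 164, 112, 110, 81, 78, 84, 84, 176, 231, 237, 238, 233, 231, 230, 235, 235, 238, 237, 238, 236]
165 [64, 57, 62, 59, 64, 62, 78, 87, 136, 160, 162, 160, 155, 162, 159, 160, 159, 158, 160, 159] | 470 [234, 233, 233, 233, 232, 233, 213, 110, 142, 85, 81, 82, 80, 147, 231, 236, 236, 233, 232, 231, 233, 238, 236, 234, 234, 235, 236, 237, 236, 236]
210 [55, 56, 57, 54, 56, 54, 56, 55, 68, 69, 87, 98, 98, 94, 96, 97, 92, 95, 95, 95] | 470 [99, 93, 94, 90, 118, 98, 77, 81, 81, 128, 223, 235, 235, 232, 231, 233, 236, 237, 237, 234, 235, 235, 237, 237, 234, 233, 233, 235, 236, 236]
```

Request:
{"op": "move_arm", "data": {
  "increments": [0,0.011,0.008,0,-0.009,0,0.022,0.015,0,-0.009,0,0.022,0.015,-0.03,-0.009,0,0.022,0.015,-0.055,-0.009,0,0.022,0.015,-0.07,-0.009,0,0.022,0.015,-0.07,-0.009,0,0.022,0.015,-0.07,-0.009]
}}

```text
time: 4.65
position: [498.6, -50.2, 75.7]
eef_rot: [[0.994, -0.112, -0.001], [-0.112, -0.994, 0.001], [-0.001, -0.001, -1.0]]
ft_force: [-0.2, 0.6, -0.8]
finger_gap: 13.3
```

Request:
{"op": "move_arm", "data": {
  "increments": [0,0.004,-0.0004,0,0,0,0.008,-0.0009,0,0,0,0.011,-0.0012,0,0,0,0.014,-0.0015,0,0,0,0.016,-0.0018,0,0,0,0.018,-0.002,0,0,0,0.02,-0.0022,0,0,0,0.02,-0.0022,0,0]
}}

```text
time: 5.45
position: [518.9, -52.3, 75.6]
eef_rot: [[0.994, -0.111, -0.001], [-0.111, -0.994, 0.001], [-0.001, -0.001, -1.0]]
ft_force: [-0.3, 0.8, -1.8]
finger_gap: 13.5
```

Request:
{"op": "move_arm", "data": {
  "increments": [0,0.0015,-0.0002,0,0,0,0.003,-0.0003,0,0,0,0.003,-0.0003,0,0]
}}

```text
time: 5.75
position: [522.1, -52.7, 75.6]
eef_rot: [[0.994, -0.112, -0.0], [-0.112, -0.994, 0.001], [-0.001, -0.001, -1.0]]
ft_force: [-0.9, 1.3, -1.0]
finger_gap: 13.1
```

Request:
{"op": "move_arm", "data": {
  "increments": [0,0.001,-0.0001,0,0,0,0.002,-0.0002,0,0,0,0.002,-0.0002,0,0]
}}

```text
time: 6.05
position: [524.3, -52.9, 75.6]
eef_rot: [[0.994, -0.112, -0.0], [-0.112, -0.994, 0.001], [-0.0, -0.001, -1.0]]
ft_force: [-2.2, 0.5, -1.2]
finger_gap: 13.2
```

```bash
python3 - <<'E'
from h import *
s=manip.get_state();print(s['time'],s['position'],s['ft_force'],s['torque'])
c=shot('wrist','w3.png');np.savez('pics/w3.npz',**c)
E
```

```text
6.05 [524.33846004 -52.94280398  75.57355103] [-2.18672209  0.53972545 -1.17700329] [0.02726355 0.33422748 0.14362783]
```

View pics/w3.png

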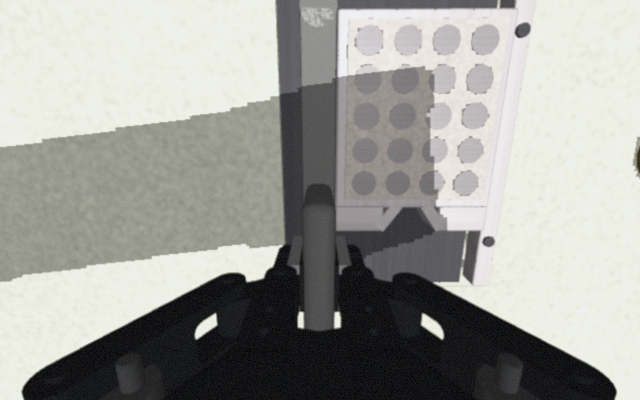

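The bar lies along the tray's left side (col 337) and the tray's right side is almost at the rail; I'll press on until the force rises.

Request:
{"op": "move_arm", "data": {
  "increments": [0,0.001,-0.0001,0,0,0,0.002,-0.0002,0,0,0,0.002,-0.0002,0,0]
}}

```text
time: 6.4
position: [525.8, -53.2, 75.5]
eef_rot: [[0.994, -0.111, -0.001], [-0.111, -0.994, 0.001], [-0.002, -0.001, -1.0]]
ft_force: [-4.9, 0.1, 1.2]
finger_gap: 12.7
```

Request:
{"op": "move_arm", "data": {
  "increments": [0,0.001,-0.0001,0,0,0,0.002,-0.0002,0,0,0,0.002,-0.0002,0,0]
}}

```text
time: 6.7
position: [526.1, -53.3, 75.0]
eef_rot: [[0.994, -0.111, -0.005], [-0.111, -0.994, 0.001], [-0.005, -0.0, -1.0]]
ft_force: [-9.8, 0.6, 3.3]
finger_gap: 13.0
```

Request:
{"op": "move_arm", "data": {
  "increments": [0,0.0015,-0.0002,0,0,0,0.0025,-0.0003,0,0,0,0.0025,-0.0003,0,0]
}}

```text
time: 7.0
position: [526.3, -53.3, 74.3]
eef_rot: [[0.994, -0.111, -0.011], [-0.111, -0.994, 0.001], [-0.011, 0.0, -1.0]]
ft_force: [-11.3, 0.2, 4.2]
finger_gap: 13.1
```

Request:
{"op": "move_arm", "data": {
  "increments": [0,-0.006,0.0007,0.001,0,0,-0.012,0.001,0.001,0,0,-0.012,0.001,0.025,0,0,-0.012,0,0.05,0,0,0,-0.03,0.05,0,0,0.008,-0.065,0.05,0,0,0.02,-0.1,0.05,0,0,0.03,-0.13,0.05,0,0,0.0354,-0.1395,0.04,0,0,0.0354,-0.1395,0.03,0,0,0.0354,-0.1395,0.03,0]
}}

```text
time: 8.1
position: [560.5, -191.3, 102.3]
eef_rot: [[0.994, -0.11, -0.013], [-0.11, -0.994, 0.003], [-0.013, -0.001, -1.0]]
ft_force: [-0.4, -0.1, -1.1]
finger_gap: 13.1
```

```bash
python3 - <<'E'
from h import *
s=manip.get_state();print(s['time'],s['position'],s['ft_force'],np.round(s['eef_rot'],3).tolist())
c=shot('wrist','w4.png');np.savez('pics/w4.npz',**c)
E
```

```text
8.1 [ 560.53824532 -191.26916813  102.3413377 ] [-0.43168221 -0.10320017 -1.14028203] [[0.994, -0.11, -0.013], [-0.11, -0.994, 0.003], [-0.013, -0.001, -1.0]]
```

View pics/w4.png

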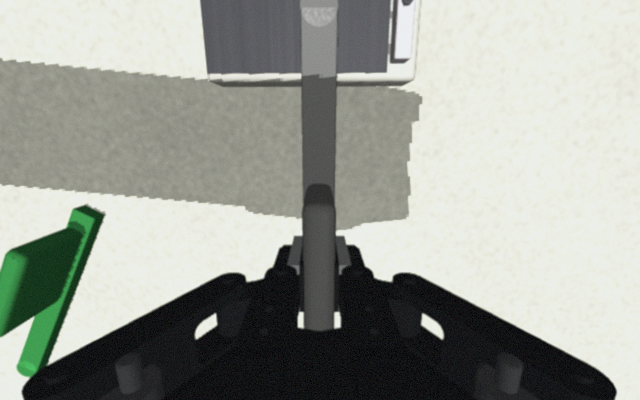

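The nose is over the bed, but the tray is just out of view ahead. I'll shift +1.8 mm to the fence side, lower, and take a top view to check alignment before feeding.

Request:
{"op": "move_arm", "data": {
  "increments": [0,0.0018,-0.0002,0,0,0,0.0018,-0.0002,-0.015,0,0,0.0018,-0.0002,-0.027,0,0,0.0018,-0.0002,-0.027,0,0,0.0018,-0.0002,-0.027,0]
}}

```text
time: 8.65
position: [562.3, -190.9, 75.6]
eef_rot: [[0.994, -0.109, -0.014], [-0.109, -0.994, 0.003], [-0.014, -0.001, -1.0]]
ft_force: [-0.4, -0.3, -0.9]
finger_gap: 13.0
```

```bash
python3 - <<'E'
from h import *
s=manip.get_state();print(s['time'],s['position'],s['ft_force'])
c=shot('top','t1.png');np.savez('pics/t1.npz',**c);w=shot('wrist','w5.png')
im=c['color'][:,:,::-1]
a=cv2.convertScaleAbs(cv2.resize(im[150:260,150:350],(800,440),interpolation=cv2.INTER_CUBIC),alpha=1.5)
cv2.imwrite('pics/c2.png',np.vstack([a,cv2.resize(w['color'][:128,:,::-1],(800,160))]))
E
```

```text
8.65 [ 562.31983871 -190.86057279   75.5914956 ] [-0.42691616 -0.33357855 -0.94407089]
```

View pics/c2.png

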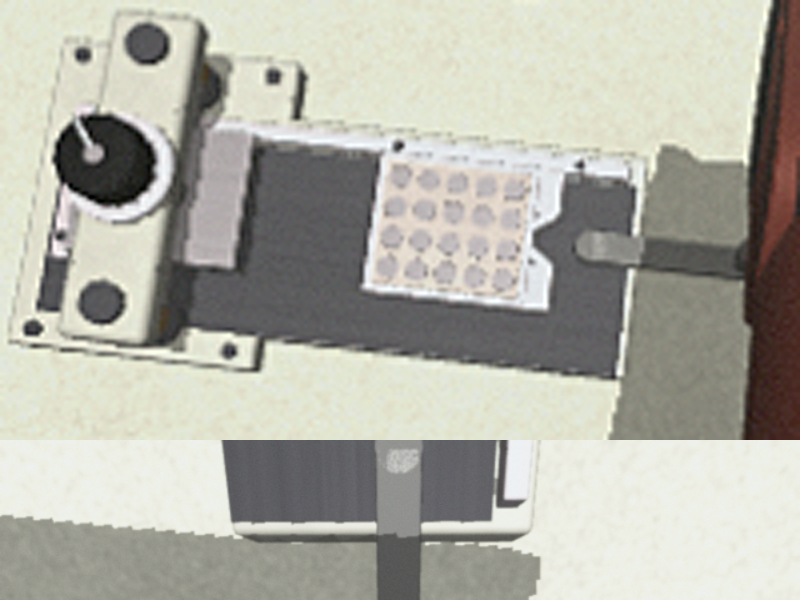

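Crop: the tray is square on the rail, and the nose tip (578,245) lines up with the notch (540,240), about 12 mm short of the mouth. I'm feeding now.

Request:
{"op": "move_arm", "data": {
  "increments": [0,0.0011,0.01,0,0,0,0.002,0.018,0,0,0,0.0026,0.023,0,0,0,0.003,0.027,0,0,0,0.0034,0.031,0,0,0,0.0039,0.035,0,0,0,0.0044,0.04,0,0,0,0.0044,0.04,0,0]
}}

```text
time: 9.55
position: [567.4, -150.4, 76.5]
eef_rot: [[0.994, -0.109, -0.012], [-0.109, -0.994, 0.003], [-0.012, -0.001, -1.0]]
ft_force: [-0.6, -0.9, 0.0]
finger_gap: 13.0
```

Request:
{"op": "move_arm", "data": {
  "increments": [0,0.0007,0.006,0,0,0,0.0013,0.012,0,0,0,0.002,0.018,0,0,0,0.0026,0.024,0,0,0,0.0033,0.03,0,0,0,0.004,0.036,0,0,0,0.0046,0.042,0,0,0,0.0053,0.048,0,0,0,0.006,0.054,0,0,0,0.0066,0.06,0,0,0,0.0066,0.06,0,0]
}}

```text
time: 10.65
position: [574.2, -88.7, 76.5]
eef_rot: [[0.994, -0.107, -0.012], [-0.107, -0.994, 0.004], [-0.012, -0.003, -1.0]]
ft_force: [-0.3, -0.4, -1.2]
finger_gap: 12.9
```

```bash
python3 - <<'E'
from h import *
s=manip.get_state();print(s['time'],s['position'],s['ft_force'],np.round(s['eef_rot'],3).tolist())
c=shot('top','t2.png');w=shot('wrist','w6.png')
im=c['color'][:,:,::-1]
a=cv2.convertScaleAbs(cv2.resize(im[150:245,150:350],(800,380),interpolation=cv2.INTER_CUBIC),alpha=1.5)
cv2.imwrite('pics/c3.png',np.vstack([a,w['color'][:220,:,::-1].copy().repeat(1,0) if 0 else cv2.resize(w['color'][:176,:,::-1],(800,220))]))
E
```

```text
10.65 [574.24682177 -88.65248799  76.47801681] [-0.3334821  -0.38449009 -1.18152092] [[0.994, -0.107, -0.012], [-0.107, -0.994, 0.004], [-0.012, -0.003, -1.0]]
```

View pics/c3.png

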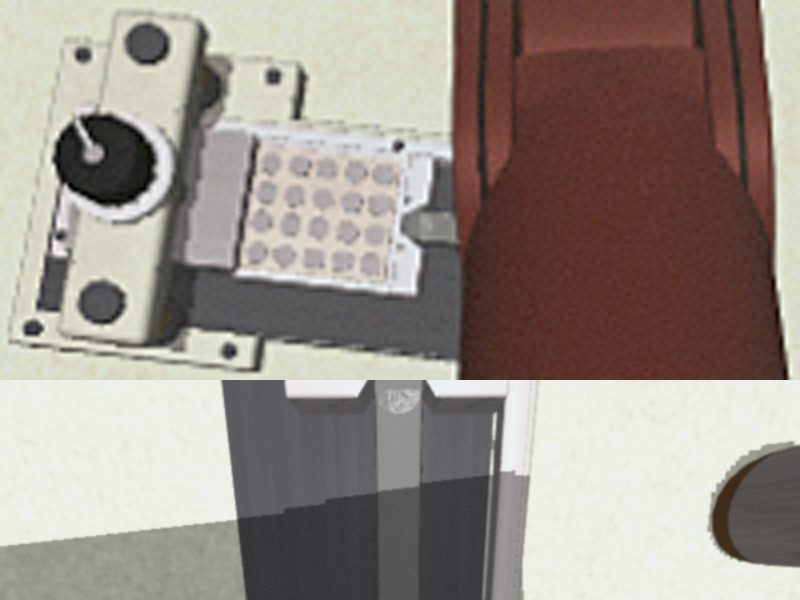

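The nose is bedded in the notch, and the tray follows the rail with its front going under the plate. I'll feed on, then creep to the stop.

Request:
{"op": "move_arm", "data": {
  "increments": [0,0.0009,0.008,0,-0.003,0,0.0018,0.016,0,-0.003,0,0.0026,0.024,0,-0.003,0,0.0035,0.032,0,-0.003,0,0.0044,0.04,0,-0.003,0,0.0053,0.048,0,-0.003,0,0.0062,0.056,0,-0.003,0,0.007,0.064,0,-0.003,0,0.0079,0.072,0,-0.003,0,0.0088,0.08,0,-0.003,0,0.0094,0.085,0,-0.003,0,0.0094,0.085,0,-0.003]
}}

```text
time: 11.95
position: [583.8, -2.7, 76.4]
eef_rot: [[0.994, -0.109, -0.011], [-0.109, -0.994, 0.005], [-0.012, -0.004, -1.0]]
ft_force: [-2.1, -0.6, -1.8]
finger_gap: 13.5
```

Request:
{"op": "move_arm", "data": {
  "increments": [0,0.0003,0.002,0,0,0,0.0006,0.004,0,0,0,0.0008,0.006,0,0,0,0.0008,0.006,0,0]
}}

```text
time: 12.35
position: [584.6, 2.8, 76.6]
eef_rot: [[0.994, -0.11, -0.011], [-0.11, -0.994, 0.004], [-0.012, -0.003, -1.0]]
ft_force: [-3.2, -2.7, -1.2]
finger_gap: 13.2
```

Request:
{"op": "move_arm", "data": {
  "increments": [0,0.0002,0.002,0,0,0,0.0005,0.004,0,0,0,0.0005,0.004,0,0]
}}

```text
time: 12.65
position: [585.0, 6.1, 76.6]
eef_rot: [[0.994, -0.111, -0.012], [-0.11, -0.994, 0.004], [-0.012, -0.002, -1.0]]
ft_force: [-4.1, -3.3, -1.4]
finger_gap: 13.2
```

Request:
{"op": "move_arm", "data": {
  "increments": [0,0.0001,0.001,0,0,0,0.0002,0.002,0,0,0,0.0002,0.002,0,0]
}}

```text
time: 12.95
position: [585.0, 7.2, 76.7]
eef_rot: [[0.994, -0.111, -0.012], [-0.111, -0.994, 0.003], [-0.012, -0.002, -1.0]]
ft_force: [-4.4, -3.4, 0.7]
finger_gap: 13.4
```

Request:
{"op": "move_arm", "data": {
  "increments": [0,0.0001,0.001,0,0,0,0.0002,0.002,0,0,0,0.0002,0.002,0,0]
}}

```text
time: 13.25
position: [585.1, 8.2, 76.8]
eef_rot: [[0.994, -0.112, -0.013], [-0.112, -0.994, 0.002], [-0.013, -0.001, -1.0]]
ft_force: [-4.6, -4.3, -0.1]
finger_gap: 13.1
```

Request:
{"op": "move_arm", "data": {
  "increments": [0,0.0001,0.001,0,0,0,0.0002,0.002,0,0,0,0.0002,0.002,0,0]
}}

```text
time: 13.55
position: [585.1, 9.2, 76.9]
eef_rot: [[0.993, -0.113, -0.013], [-0.113, -0.994, 0.001], [-0.013, 0.0, -1.0]]
ft_force: [-4.0, -4.1, 2.0]
finger_gap: 13.6
```

Request:
{"op": "move_arm", "data": {
  "increments": [0,0.0002,0.003,0,0,0,0.0003,0.006,0,0,0,0.0003,0.006,0,0,0,0.0003,0.006,0,0]
}}

```text
time: 13.95
position: [584.9, 10.6, 77.0]
eef_rot: [[0.993, -0.117, -0.015], [-0.117, -0.993, -0.004], [-0.014, 0.005, -1.0]]
ft_force: [-7.0, -14.2, 4.4]
finger_gap: 13.4
```

Request:
{"op": "move_arm", "data": {
  "increments": [0,0.0002,0.003,0,0,0,0.0003,0.006,0,0,0,0.0003,0.006,0,0,0,0.0003,0.006,0,0]
}}

```text
time: 14.35
position: [584.7, 10.7, 77.4]
eef_rot: [[0.993, -0.121, -0.016], [-0.121, -0.993, -0.01], [-0.015, 0.012, -1.0]]
ft_force: [-8.8, -18.3, 8.3]
finger_gap: 12.9
```

```bash
python3 - <<'E'
from h import *
s=manip.get_state();print(s['time'],s['position'],s['ft_force'],np.round(s['eef_rot'],3).tolist())
c=shot('top');w=shot('wrist');sc=shot('scene','s2.png')
im=c['color'][:,:,::-1]
a=cv2.resize(im[160:240,160:310],(600,320),interpolation=cv2.INTER_CUBIC)
b=cv2.resize(sc['color'][150:260,320:500,::-1],(458,280),interpolation=cv2.INTER_CUBIC)
d=cv2.resize(w['color'][:,150:560,::-1][:280],(342,280)) 
cv2.imwrite('pics/c4.png',cv2.convertScaleAbs(np.vstack([np.pad(a,((0,0),(0,200),(0,0))),np.hstack([b,d])]),alpha=1.4))
E
```

```text
14.35 [584.69954736  10.70854648  77.44407898] [ -8.82896529 -18.26061203   8.28290345] [[0.993, -0.121, -0.016], [-0.121, -0.993, -0.01], [-0.015, 0.012, -1.0]]
```

View pics/c4.png

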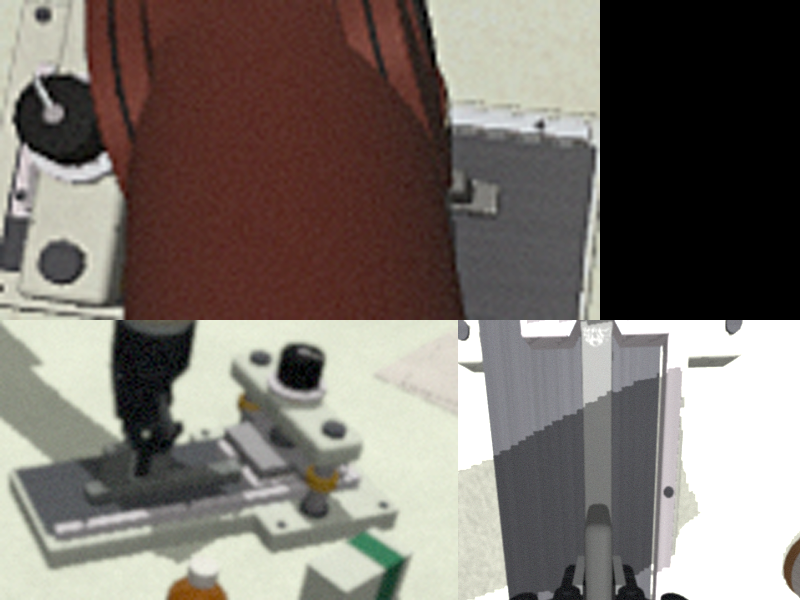

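The tray stopped dead at TCP lane y ≈ -170 (expected -171) with 18 N, so it is home against the end stop. I'll retreat and lay the stick down.

Request:
{"op": "move_arm", "data": {
  "increments": [0,-0.0005,-0.005,0,0.005,0,-0.0013,-0.012,0,0.01,0,-0.003,-0.03,0,0.01,0,-0.0055,-0.05,0,0.01,0,-0.0085,-0.08,0.02,0.01,0,-0.0125,-0.115,0.04,0.01,0,-0.018,-0.155,0.05,0.01,0,-0.024,-0.195,0.05,0.01,0,-0.031,-0.235,0.05,0.01,0,-0.038,-0.275,0.05,0.01,0,-0.045,-0.315,0.04,0.01,0,-0.045,-0.34,0.02,0.01]
}}

```text
time: 15.7
position: [539.9, -333.9, 99.1]
eef_rot: [[0.993, -0.114, -0.012], [-0.114, -0.993, -0.013], [-0.01, 0.014, -1.0]]
ft_force: [0.0, -0.6, -0.8]
finger_gap: 13.0
```

```bash
python3 - <<'E'
from h import *
s=manip.get_state();print(s['time'],s['position'],s['ft_force'],np.round(s['eef_rot'],3).tolist(),np.round(s['joint_positions'],1))
E
```

```text
15.7 [ 539.87947922 -333.9102056    99.0750877 ] [ 7.74799884e-05 -5.74460792e-01 -7.86652644e-01] [[0.993, -0.114, -0.012], [-0.114, -0.993, -0.013], [-0.01, 0.014, -1.0]] [ 39.2  25.2 -15.3  95.    8.5  61.2  14.6]
```

Request:
{"op": "move_arm", "data": {
  "increments": [0,0,0,-0.02,0,0,0,0,-0.04,0,0,0,0,-0.049,0,0,0,0,-0.052,0,0,0,0,-0.053,0,0,0,0,-0.053,0]
}}

```text
time: 16.3
position: [540.7, -333.6, 47.1]
eef_rot: [[0.993, -0.114, -0.011], [-0.114, -0.993, -0.013], [-0.009, 0.014, -1.0]]
ft_force: [-1.2, 0.8, 1.6]
finger_gap: 13.2
```

Request:
{"op": "move_arm", "data": {
  "increments": [0.6,0,0,0,0,1,0,0,0,0,1,0,0,0,0,1,0,0,0,0,1,0,0,0.03,0,1,0,0,0.07,0,1,0,0.02,0.11,0,1,0,0.05,0.16,0,1,0,0.05,0.16,0]
}}

```text
time: 17.2
position: [543.8, -281.0, 213.3]
eef_rot: [[0.994, -0.11, -0.003], [-0.11, -0.994, -0.016], [-0.001, 0.016, -1.0]]
ft_force: [0.9, -0.3, 0.0]
finger_gap: 85.5
```

```bash
python3 - <<'E'
from h import *
s=manip.get_state();print(s['time'],s['position'],s['ft_force'],s['finger_gap'],np.round(s['joint_positions'],1))
ct=shot('top','t3.png');cs=shot('scene','s3.png')
A=cv2.resize(ct['color'][155:255,150:350,::-1],(800,400),interpolation=cv2.INTER_CUBIC)
B=cv2.resize(cs['color'][150:200,400:480,::-1],(320,200),interpolation=cv2.INTER_CUBIC)
C=cv2.resize(ct['color'][190:370,290:490,::-1],(222,200));D=cv2.resize(ct['color'][170:210,155:195,::-1],(200,200),interpolation=cv2.INTER_CUBIC)
cv2.imwrite('pics/c5.png',cv2.convertScaleAbs(np.vstack([A,np.pad(np.hstack([B,C,D]),((0,0),(0,58),(0,0)))]),alpha=1.5))
# triangulate knob
d=np.load('pics/top0.npz')
def tri(pt,ps):
    o1,a=ray(ct,*pt);o2,b=ray(cs,*ps);m=np.linalg.lstsq(np.c_[a,-b],o2-o1,rcond=None)[0];p,q=o1+a*m[0],o2+b*m[1];return (p+q)/2,np.linalg.norm(p-q)
print(tri((172.4,188),(439,162.6)))
g=cv2.cvtColor(ct['color'],cv2.COLOR_RGB2GRAY);m=(g<25).astype(np.uint8);m[:,:140]=0;m[:,205:]=0;m[:165]=0;m[225:]=0
n,l,st,ce=cv2.connectedComponentsWithStats(m);print(st[1:],ce[1:])
g2=cv2.cvtColor(cs['color'],cv2.COLOR_RGB2GRAY);m=np.zeros_like(g2);m[150:195,420:460]=g2[150:195,420:460]<25
n,l,st,ce=cv2.connectedComponentsWithStats(m);print(st[1:],ce[1:])
E
```

```text
17.2 [ 543.77426629 -280.96743632  213.3047092 ] [ 0.93013183 -0.29048729  0.03712742] 85.45454982418745 [ 36.9  17.  -17.4  92.    6.2  71.7  12. ]
(array([599.73544579, 181.94042185, 169.43806641]), np.float64(2.136079317493581))
[[171 179   7   6  11]
 [171 180  17  21  67]
 [164 182   5  13  15]
 [169 185   1   1   1]
 [176 187   1   2   2]
 [183 192   1   1   1]
 [167 195   3   3   4]] [[173.27272727 180.36363636]
 [181.62686567 193.55223881]
 [165.06666667 187.4       ]
 [169.         185.        ]
 [176.         187.5       ]
 [183.         192.        ]
 [167.75       196.25      ]]
[[430 161  16  16 178]] [[437.14606742 169.57303371]]
```

View pics/c5.png

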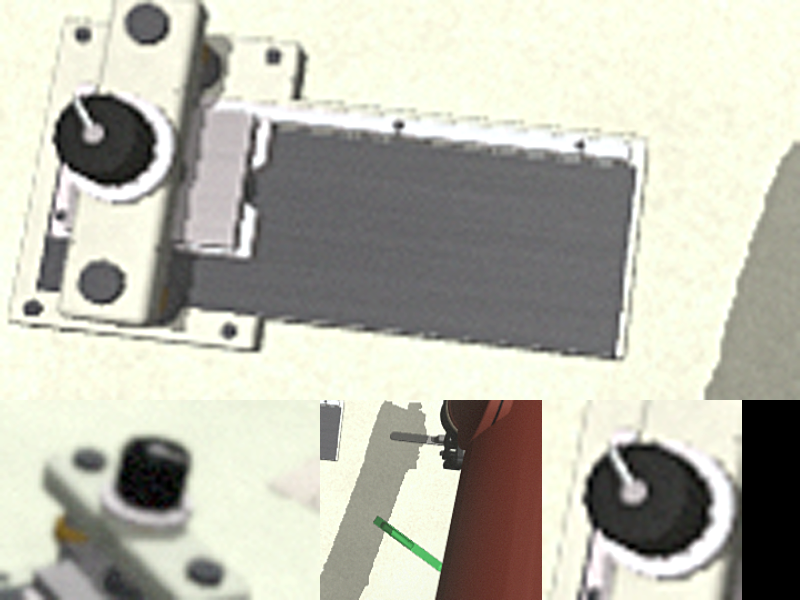

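The tray is home: front under the plate, the trailing end showing past it at (260,185), along the rail. The stick is on the bench. The knob's white line points up-left, with no slip yet. Now hover over the knob (11 views used).

Request:
{"op": "move_arm", "data": {
  "increments": [1,0.005,0.03,0.04,0.1,1,0.01,0.07,0.087,0.24,1,0.015,0.115,0.087,0.38,1,0.02,0.16,0.087,0.52,1,0.025,0.205,0.087,0.66,1,0.03,0.25,0.087,0.8,1,0.036,0.295,0.087,0.94,1,0.042,0.34,0.087,1.08,1,0.048,0.385,0.087,1.22,1,0.054,0.425,0.087,1.36,1,0.058,0.455,0.087,1.5,1,0.0583,0.461,0.087,1.57]
}}

```text
time: 18.5
position: [599.5, 181.7, 293.8]
eef_rot: [[0.103, 0.995, 0.012], [0.995, -0.103, -0.005], [-0.004, 0.012, -1.0]]
ft_force: [-0.3, -0.1, -0.1]
finger_gap: 85.3
```

```bash
python3 - <<'E'
from h import *
s=manip.get_state();print(s['time'],s['position'],np.round(s['eef_rot'],3).tolist(),np.round(s['joint_positions'],1))
c=shot('wrist','w7.png');np.savez('pics/w7.npz',**c)
g=cv2.cvtColor(c['color'],cv2.COLOR_RGB2GRAY)
for z in (168,): print('pred',[tuple(np.round(proj(c,(602.5,180.5,zz)),1)) for zz in (169,120)])
m=(g<40).astype(np.uint8);m=cv2.morphologyEx(m,cv2.MORPH_OPEN,np.ones((3,3)))
n,l,st,ce=cv2.connectedComponentsWithStats(m)
for i in range(1,n):
    if st[i,4]>150: print(st[i],ce[i])
E
```

```text
18.5 [599.52115893 181.70522805 293.77948366] [[0.103, 0.995, 0.012], [0.995, -0.103, -0.005], [-0.004, 0.012, -1.0]] [ 11.6  20.  -42.6  82.6  14.1  82.1  53. ]
pred [(np.float64(317.5), np.float64(204.9)), (np.float64(317.9), np.float64(192.2))]
[ 296  176   46   50 1611] [318.24767225 200.02420857]
[    0   248   640   152 53024] [320.1422752 350.7554315]
```

```bash
python3 - <<'E'
from h import *
c=dict(np.load('pics/w7.npz'));c['k1']=float(c['k1'])
g=cv2.cvtColor(c['color'],cv2.COLOR_RGB2GRAY)
for v in range(168,246,4): print(v,' '.join('%3d'%x for x in g[v,276:364:3]))
o,_=ray(c,318,200);print('cam',o)
m=(g<60).astype(np.uint8);m[240:]=0;m=cv2.morphologyEx(m,cv2.MORPH_OPEN,np.ones((3,3)));n,l,st,ce=cv2.connectedComponentsWithStats(m)
for i in range(1,n):
    if st[i,4]>900: print(st[i],ce[i])
# predicted outlines for a knob at candidate pose
a=np.linspace(0,6.28,73)
for zt in(164,167,170):
  for (r,z) in((22,zt),(22,zt-34),(30,zt-35)):
    p=np.array([proj(c,(602.5+r*np.cos(t),180.5+r*np.sin(t),z)) for t in a]);print(zt,r,z,p.min(0).round(1),p.max(0).round(1))
E
```

```text
168 113 191 197 196 194 194 175 120 138 138 123 132 145 157 153 152 150 140 118 136 141 130 100 110 112 115 117 111 125 145
172  90 165 195 194 193 192 186 118 125 146 155 152 153 153 153 154 153 152 154 156 135 126 104 115 112 112 112 114 122 146
176  89 169 194 185 194 197 186 128 153 153 153 142  58  50  42  19  73 126 144 155 160 152 107 113 112 111 113 112 136 151
180  91 139 119 110 108 114 131 153 152 127  26   6  24   1  14  17   5  11   6 110 154 150 150 114 117 114 113 114 122 143
184  91 127 120 110 111 115 154 150 123  14  12  23  26  28  24  30  22  16  21  22  28 149 153 138 113 114 110 114 133 144
188  93 118 146 108 112 139 145 126  15  22  27  21  25  28  25  25  24  29  23  28  10 124 153 151 117 113 112 110 128 144
192  90 189 119 105 107 145 154  65  21  26  31  29  28  20  26  29  25  31  31  30  31  15 132 155 120 109 113 112 129 143
196  90 195 144 109 106 148 143  32  29  27  13  26  24  26  17  22  25  22  28  20  25  29  68 148 119 111 113 112 127 148
200  89 189 184 183 183 150  84  23  23  21  16  24  24  42  89  69  21  29  24  17  27  22  74 151 115 111 
[... 1130 characters left out ...]
5
240 227 226 221 219 218 219 222 179 213 226 224 226 225 223 223 222 224 226 227 218 156 118 211 220 222 220 223 221 222 221
244 228 227 228 227 229 228 226 185 211 224 223 224 224 218 209 216 222 225 225 224 223 140 222 228 227 226 231 228 225 227
cam [533.71467713 189.49442785 412.6451827 ]
[ 295  176   48   50 1699] [318.27663331 200.00529723]
164 22 164 [293.5 179.5] [341.7 226.1]
164 22 130 [296.4 173.2] [339.3 214.9]
164 30 129 [288.7 165.1] [347.  221.8]
167 22 167 [293.2 180.2] [342.  227.2]
167 22 133 [296.2 173.7] [339.5 215.8]
167 30 132 [288.4 165.5] [347.3 222.7]
170 22 170 [292.9 180.8] [342.3 228.4]
170 22 136 [295.9 174.2] [339.7 216.7]
170 30 135 [288.1 166. ] [347.5 223.7]
```

The knob axis is at about (602.5, 181.3) with its top at about 166-167 mm, both views agreeing within ~3 mm. I'll go down over it.

Request:
{"op": "move_arm", "data": {
  "increments": [1,0.003,-0.0004,-0.03,0.13,1,0.003,-0.0004,-0.06,0.26,1,0.003,-0.0004,-0.09,0.4,1,0.003,-0.0004,-0.115,0.4,1,0.003,-0.0004,-0.128,0.4,1,0.003,-0.0004,-0.133,0.4,1,0.003,-0.0004,-0.133,0.4,1,0.003,-0.0004,-0.133,0.4]
}}

```text
time: 19.35
position: [603.3, 180.3, 161.8]
eef_rot: [[-0.293, 0.956, 0.014], [0.956, 0.293, -0.001], [-0.005, 0.014, -1.0]]
ft_force: [-0.4, -0.1, 0.1]
finger_gap: 85.2
```

Request:
{"op": "move_arm", "data": {
  "increments": [0.6,0,0,0,0,0.4,0,0,0,0,0.3,0,0,0,0,0.3,0,0,0,0,0.3,0,0,0,0,0.3,0,0,0,0],
  "grip_force": 30
}}

```text
time: 19.95
position: [603.5, 180.9, 162.7]
eef_rot: [[-0.293, 0.956, 0.015], [0.956, 0.293, 0.0], [-0.004, 0.015, -1.0]]
ft_force: [-2.7, 0.3, 6.0]
finger_gap: 43.2
```

```bash
python3 - <<'E'
from h import *
s=manip.get_state();print({k:np.round(v,2).tolist() for k,v in s.items() if k not in('qd','tau')})
E
```

```text
{'time': 19.95, 'joint_positions': [13.45, 26.1, -44.62, 92.15, 19.77, 68.99, 71.88], 'position': [603.46, 180.94, 162.66], 'eef_rot': [[-0.29, 0.96, 0.02], [0.96, 0.29, 0.0], [-0.0, 0.01, -1.0]], 'ft_force': [-2.65, 0.33, 6.02], 'torque': [0.23, 0.37, -0.07], 'finger_gap': 43.2}
```

Request:
{"op": "move_arm", "data": {
  "increments": [0.3,0,0,-0.0002,-0.1,0.3,0,0,-0.0004,-0.2,0.3,0,0,-0.0006,-0.3,0.3,0,0,-0.0008,-0.4,0.3,0,0,-0.001,-0.5,0.3,0,0,-0.0011,-0.6,0.3,0,0,-0.0013,-0.7,0.3,0,0,-0.0015,-0.8,0.3,0,0,-0.0017,-0.9,0.3,0,0,-0.0019,-1.0,0.3,0,0,-0.0021,-1.1,0.3,0,0,-0.0021,-1.1]
}}

```text
time: 21.15
position: [603.2, 179.9, 160.6]
eef_rot: [[0.721, 0.693, 0.006], [0.693, -0.72, -0.016], [-0.006, 0.016, -1.0]]
ft_force: [-4.0, -4.4, 4.2]
finger_gap: 43.4
```

```bash
cat > r.py <<'E'
from h import *
s=manip.get_state();R=np.array(s['eef_rot']);print(s['time'],'jaw',np.degrees(np.arctan2(R[1,0],R[0,0])).round(1),*[np.round(s[k],3) for k in('position','ft_force','torque','joint_positions')],s['finger_gap'],np.round(R[:,2],3))
E
python3 r.py
```

```text
21.15 jaw 43.9 [603.18  179.906 160.562] [-4.046 -4.401  4.241] [-0.923  0.787 -0.082] [  4.499  23.721 -32.842  92.117  14.612  68.344  12.306] 43.39978797605858 [ 0.006 -0.016 -1.   ]
```

Request:
{"op": "move_arm", "data": {
  "increments": [0.3,-0.001,-0.001,-0.0002,-0.08,0.3,-0.001,-0.001,-0.0003,-0.16,0.3,-0.001,-0.001,-0.0004,-0.2,0.3,-0.001,-0.001,-0.0004,-0.2]
}}

```text
time: 21.55
position: [602.8, 179.5, 160.3]
eef_rot: [[0.843, 0.538, 0.005], [0.538, -0.843, -0.015], [-0.004, 0.015, -1.0]]
ft_force: [3.2, 1.7, -1.4]
finger_gap: 43.1
```

```bash
python3 r.py
```

```text
21.55 jaw 32.6 [602.776 179.492 160.288] [ 3.155  1.678 -1.376] [ 0.49  -0.778 -0.024] [  3.089  23.355 -30.899  92.204  13.652  68.191   1.687] 43.13446824997334 [ 0.005 -0.015 -1.   ]
```

Request:
{"op": "move_arm", "data": {
  "increments": [0.3,0,0,-0.0002,-0.08,0.3,0,0,-0.0003,-0.16,0.3,0,0,-0.0004,-0.2,0.3,0,0,-0.0004,-0.2]
}}

```text
time: 21.95
position: [602.7, 179.4, 159.9]
eef_rot: [[0.932, 0.362, 0.001], [0.362, -0.932, -0.016], [-0.005, 0.016, -1.0]]
ft_force: [0.2, -0.5, 1.8]
finger_gap: 43.3
```

```bash
python3 r.py
```

```text
21.95 jaw 21.2 [602.669 179.449 159.877] [ 0.204 -0.545  1.842] [-0.05   0.091 -0.076] [  1.593  23.137 -28.947  92.148  12.761  68.195  -9.002] 43.25056389114116 [ 0.001 -0.016 -1.   ]
```

Request:
{"op": "move_arm", "data": {
  "increments": [0.3,0,0,-0.0002,-0.08,0.3,0,0,-0.0003,-0.15,0.3,0,0,-0.0003,-0.15]
}}

```text
time: 22.25
position: [602.5, 179.4, 159.5]
eef_rot: [[0.975, 0.221, -0.002], [0.221, -0.975, -0.016], [-0.005, 0.016, -1.0]]
ft_force: [-0.9, -0.3, 1.8]
finger_gap: 42.8
```

```bash
python3 r.py
```

```text
22.25 jaw 12.7 [602.547 179.404 159.55 ] [-0.924 -0.256  1.769] [-0.056  0.264 -0.115] [  0.498  22.989 -27.501  92.113  12.079  68.199 -16.995] 42.823973372598665 [-0.002 -0.016 -1.   ]
```

Request:
{"op": "move_arm", "data": {
  "increments": [0.3,0,0,-0.0002,-0.08,0.3,0,0,-0.0003,-0.15,0.3,0,0,-0.0003,-0.15]
}}

```text
time: 22.55
position: [602.4, 179.4, 159.4]
eef_rot: [[0.997, 0.075, -0.004], [0.075, -0.997, -0.016], [-0.005, 0.016, -1.0]]
ft_force: [-3.6, -0.9, 3.9]
finger_gap: 43.1
```

```bash
python3 r.py
```

```text
22.55 jaw 4.3 [602.355 179.392 159.415] [-3.603 -0.881  3.883] [-0.166  0.447 -0.002] [ -0.572  22.838 -26.085  92.079  11.391  68.218 -24.925] 43.1480671956244 [-0.004 -0.016 -1.   ]
```

Request:
{"op": "move_arm", "data": {
  "increments": [0.3,0,0,-0.0002,-0.08,0.3,0,0,-0.0003,-0.15,0.3,0,0,-0.0003,-0.15]
}}

```text
time: 22.85
position: [602.2, 179.4, 159.4]
eef_rot: [[0.997, -0.072, -0.007], [-0.072, -0.997, -0.016], [-0.006, 0.016, -1.0]]
ft_force: [-2.7, -1.3, 4.6]
finger_gap: 43.3
```

```bash
python3 r.py
```

```text
22.85 jaw -4.1 [602.2   179.393 159.389] [-2.738 -1.316  4.574] [-0.171  0.579  0.019] [ -1.622  22.69  -24.683  92.046  10.695  68.236 -32.837] 43.28700990846703 [-0.007 -0.016 -1.   ]
```

Descent stalled (z 159.4) while the upward force rose and the z-moment stepped up about 0.09 N·m, as expected from 0.06 to 0.15 at slip. I'll release and look at the lines.

Request:
{"op": "move_arm", "data": {
  "increments": [0.7,0,0,0,0,1,0,0,0,0,1,0,0,0,0,1,0,0,0,0,1,0,0,0,0,1,0,0,0.03,0,1,0,0,0.07,0,1,0,0,0.11,0,1,0,0,0.13,0,1,0,0,0.13,0]
}}

```text
time: 23.85
position: [603.4, 180.1, 293.4]
eef_rot: [[0.997, -0.071, -0.001], [-0.071, -0.997, -0.014], [0.0, 0.014, -1.0]]
ft_force: [-0.5, 0.0, 0.3]
finger_gap: 85.8
```

```bash
python3 r.py; python3 - <<'E'
from h import *
c=shot('wrist','w8.png');np.savez('pics/w8.npz',**c)
t=shot('top','t4.png');s=shot('scene','s4.png')
q=lambda im,u,v,r:cv2.convertScaleAbs(cv2.resize(im[v-r:v+r,u-r:u+r],(390,390) ,interpolation=cv2.INTER_CUBIC),alpha=1.3)
p=np.round(proj(c,(602.5,180.5,155))).astype(int);print(p)
w0=cv2.imread('pics/w7.png')
bot=np.hstack([cv2.resize(t['color'][100:300,150:490,::-1],(340,200)),cv2.resize(s['color'][140:280,160:500,::-1],(440,200))])
cv2.imwrite('pics/c6.png',np.vstack([np.hstack([q(w0,318,202,38),q(c['color'][:,:,::-1],p[0],p[1],38)]),bot]))
E
```

```text
23.85 jaw -4.1 [603.411 180.123 293.361] [-0.494  0.037  0.335] [ 0.06  -0.037  0.009] [ -1.344  17.963 -25.3    82.114   8.351  82.031 -30.862] 85.75361424583839 [-0.001 -0.014 -1.   ]
[317 198]
```

View pics/c6.png

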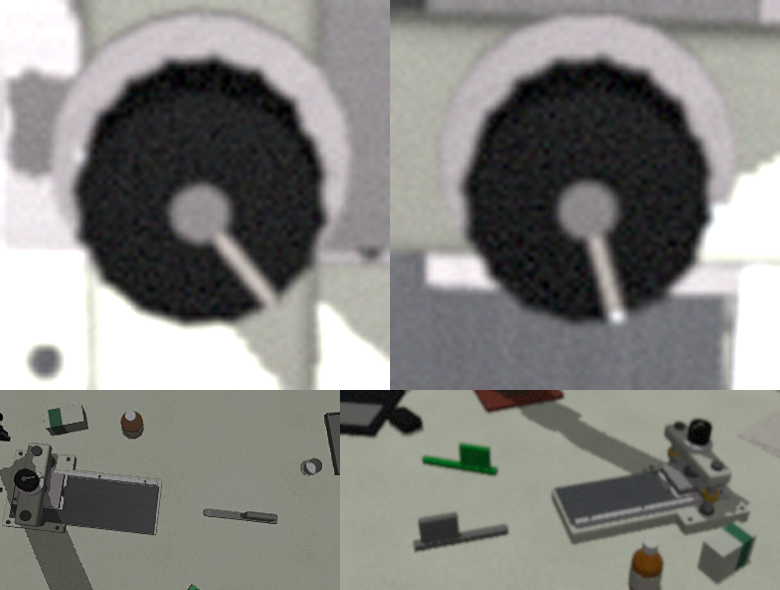

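Left (before) and right (after): the white line has turned about 112°, equal to the hand's turn, so there was no slip in the grip. The collar's black line is hidden on the -y side here. Stick, bottle, carton and cup stand clear. Views are used up, so I'll move the camera to the -y side and find the collar line numerically.

Request:
{"op": "move_arm", "data": {
  "increments": [1,0,-0.03,0,0,1,0,-0.07,0,0,1,0,-0.11,0,0,1,0,-0.125,0,0,1,0,-0.125,0,0,1,0,-0.125,0,0]
}}

```text
time: 24.6
position: [601.5, 55.0, 287.4]
eef_rot: [[0.997, -0.071, -0.009], [-0.071, -0.997, -0.016], [-0.008, 0.016, -1.0]]
ft_force: [-0.0, 1.2, 1.0]
finger_gap: 85.7
```

```bash
python3 r.py; cat > ring.py <<'E'
from h import *
import sys
def ring(c,cx,cy,z,rs,degs):
    g=cv2.GaussianBlur(cv2.cvtColor(c['color'],cv2.COLOR_RGB2GRAY),(0,0),.6).astype(np.float32)
    out=[]
    for r in rs:
        p=np.array([proj(c,(cx+r*np.cos(np.radians(a)),cy+r*np.sin(np.radians(a)),z)) for a in degs],np.float32)
        out.append(cv2.remap(g,p[None,:,0],p[None,:,1],cv2.INTER_LINEAR)[0].astype(int))
    return out
if __name__=='__main__':
    d=list(range(-180,181,6));c=shot('wrist','w9.png');np.savez('pics/w9.npz',**c)
    zt=162.5
    print('centre px',proj(c,(602.5,180.5,zt)))
    for z,rs in((zt,(12,16,20,23)),(zt-35,(24,26,28,30))):
        for r,o in zip(rs,ring(c,602.5,180.5,z,rs,d)): print(z,r,' '.join('%d:%d'%x for x in zip(d,o) if -150<=x[0]<=0))
E
python3 ring.py
```

```text
24.6 jaw -4.1 [601.473  54.977 287.423] [-0.026  1.245  0.988] [ 0.059 -0.017  0.034] [  8.189  14.839 -22.068  86.265   6.349  80.73  -18.388] 85.70017549074714 [-0.009 -0.016 -1.   ]
centre px (np.float64(309.3039246884581), np.float64(45.30589398580838))
162.5 12 -150:49 -144:50 -138:49 -132:50 -126:51 -120:53 -114:52 -108:52 -102:53 -96:53 -90:64 -84:143 -78:213 -72:160 -66:75 -60:53 -54:53 -48:53 -42:50 -36:51 -30:52 -24:50 -18:50 -12:51 -6:49 0:48
162.5 16 -150:49 -144:50 -138:50 -132:52 -126:52 -120:52 -114:53 -108:52 -102:53 -96:54 -90:54 -84:116 -78:218 -72:116 -66:54 -60:53 -54:55 -48:54 -42:53 -36:51 -30:52 -24:50 -18:49 -12:51 -6:49 0:49
162.5 20 -150:40 -144:33 -138:27 -132:30 -126:31 -120:25 -114:22 -108:25 -102:30 -96:25 -90:18 -84:42 -78:95 -72:34 -66:21 -60:25 -54:36 -48:28 -42:25 -36:30 -30:40 -24:34 -18:36 -12:40 -6:45 0:48
162.5 23 -150:213 -144:198 -138:157 -132:182 -126:175 -120:93 -114:57 -108:67 -102:36 -96:14 -90:20 -84:22 -78:30 -72:23 -66:33 -60:37 -54:97 -48:83 -42:89 -36:155 -30:218 -24:205 -18:173 -12:196 -6:213 0:215
127.5 24 -150:231 -144:231 -138:231 
[... 151 characters left out ...]
24:230 -18:230 -12:230 -6:223 0:165
127.5 26 -150:230 -144:230 -138:230 -132:231 -126:231 -120:231 -114:230 -108:231 -102:230 -96:218 -90:213 -84:197 -78:166 -72:179 -66:90 -60:192 -54:224 -48:229 -42:230 -36:231 -30:231 -24:231 -18:231 -12:230 -6:231 0:228
127.5 28 -150:226 -144:226 -138:214 -132:204 -126:200 -120:193 -114:196 -108:200 -102:195 -96:140 -90:126 -84:129 -78:121 -72:116 -66:63 -60:126 -54:155 -48:184 -42:213 -36:212 -30:223 -24:225 -18:223 -12:229 -6:228 0:228
127.5 30 -150:222 -144:216 -138:182 -132:134 -126:100 -120:151 -114:193 -108:192 -102:189 -96:136 -90:113 -84:113 -78:114 -72:100 -66:73 -60:92 -54:114 -48:134 -42:203 -36:212 -30:217 -24:219 -18:208 -12:221 -6:221 0:221
```

The knob's white line is at -78° and the collar's black line at about -66°. That is roughly 12° (0.2 rad) of clockwise slip, so the clutch has just slipped, well under 1.0 rad. The arm is clear, so I'm handing in.

```bash
python3 -c "
from cell import manip
print(manip.job_done())"
```

```text
the job is handed in; nothing more can be done
None
```

The job is done and handed in at about 24.6 s of the 72 s allowed; it reports no verdict.

- **Squaring and feeding:** I pressed the tray square to the fence with the side of the grey stick at about 11 N. I then fed it with the nose in the notch until it stopped hard against the end stop at 18 N. The stop came within about 1 mm of the expected position.
- **Stick:** It is laid down on the bench, clear of everything.
- **Knob:** I turned it about 1.94 rad clockwise, stopped, let go and left the press tightened.

**Last checks**
- **Slip:** The white line on the knob sits about 12° (0.2 rad, give or take 0.05) past the black line on the collar. The clutch has just slipped, well under the 1.0 rad limit, and the knob had also stopped coming down.
- **Surroundings:** The last picture shows the tray still under the plate, and the bottle, carton and cup upright and clear of the work. I did not re-measure those three. The arm was clear of everything.

**What disagreed**
- The wrist moment reading was noisy. While turning freely it showed -0.02 to -0.12 N·m, and at the end about 0, against the expected +0.06 and +0.15. I relied on the lines and the stalled descent rather than its absolute value.
- The cameras disagreed by 3–4 mm on the press position (up to about 7 mm at one bed corner), so I used the measured contact with the fence instead.

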